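# Carrying bar into the lathe chuck

### The job

The three-jaw chuck is about to be carried over to the lathe. Take the collared carrying bar out of the wooden tool rack and lower it gently, point first, into the centre bore of the three-jaw chuck (not the four-jaw one) until its collar rests flat on the chuck's face, then let go of it.

Things in the scene. Friction and masses are not known exactly. Their poses are not given: they have to be found in the camera images.
- carrying_bar: Loose steel bar, 143 mm tall, about 0.4 kg, upright in one of the rack's holes. From the bottom: 60 mm shank, 20 mm diameter, its lowest 14 mm tapered to an 8 mm tip; flat disc collar 58 mm diameter, 8 mm thick; plain round grip 22 mm diameter, 75 mm long. Origin at the bottom tip, z along the bar towards the grip. In the rack the collar rests on top, the tip 20 mm above the bench.
- three_jaw_chuck: Fixed steel lathe chuck, jaws up: round body 130 mm diameter, 72 mm high, bore 38 mm diameter right through. Three dark jaws stand 25 mm above its face (to 97 mm), 41 to 65 mm from the centre. Origin at the centre of its underside, on the bench; z up, along the bore, whose mouth is at z = 72 mm. A four-jaw chuck of the same size and bore stands nearby; they may swap places.
- rack: Fixed wooden block 225 mm long (x axis), 75 mm wide (y axis), 80 mm high; three 26 mm holes at x = -70, 0, +70 mm hold the bar and, in any order, a shorter pointed lathe centre and a drill chuck, both without a wide collar. Fingers have most room closing along the rack's y axis. Origin at the centre of its underside, on the bench.
Not all that is in view belongs to the job. Leave any orange or purple look-alike of the carrying_bar alone.

How it is judged:
On the way:
1. the bar has been drawn up out of the rack (its tip more than 85 mm above the bench) (height (world z) of carrying_bar above 0.085 m), for 0.1 s.
At the end, for the whole second after the job is handed in: The carrying bar stands at rest and released in the bore of the three-jaw chuck: its tip within 14 mm of the chuck's axis and no more than 17 mm above the bench (12 mm when the collar rests on the face), upright within 7 degrees (horizontal distance between carrying_bar and three_jaw_chuck below 0.014 m and z of carrying_bar in the frame of three_jaw_chuck below 0.017 m and angle between carrying_bar's own z axis and vertical below 0.12 rad and linear speed of carrying_bar below 0.02 m/s); the robot touches nothing.
It fails at once if the bar falls into the bore instead of being lowered (faster than 0.6 m/s within 20 mm of the three-jaw chuck's axis with its tip below the chuck's face) (horizontal distance between carrying_bar and three_jaw_chuck below 0.02 m and z of carrying_bar in the frame of three_jaw_chuck below 0.072 m and linear speed of carrying_bar above 0.6 m/s).
It also fails if it takes over 45 s, if anything falls off the work surface, if the arm or the gripper's body presses on something with over 40 N, if the wrist force passes 120 N, or if a joint passes its speed limit or range.

### The arm

A 6-joint arm with a two-finger parallel gripper is mounted at the origin on the work surface. World frame = base frame: x ahead of the robot, y to its left, z up, the work surface at z = 0. Lengths are in m, angles in rad, forces in N, time in s.
With the tool pointing down it reaches from about 0.425 to 0.95 m from the base axis. Payload 3.5 kg.
Tool frame: the origin (TCP) lies midway between the tips of the shut fingers; the grasp point (between the pads) lies 19 mm behind it; z points along the fingers, y is the direction in which the jaws open and shut (so a half turn about z gives the same grasp; the last joint's range is limited). The gripper opens to 85 mm and grips with 20 to 120 N. Pads are 22 mm wide; open, the fingers measure 114 mm over their backs; the gripper's body (76 mm by 85 mm) begins 54 mm behind the grasp point. The pads swing forward as they close: fully open they stand 13 mm farther back than shut.
Start: joints at [0.993, 0.286, 1.577, -0, 1.279, -0.15], TCP at [0.28, 0.614, 0.231] pointing down, gripper open.
Joint ranges: [-2.77, 2.77], [-0.9, 2.22], [0.21, 2.48], [-1.53, 4.67], [0.24, 2.81], [-2.84, 2.84]. Speed limits (rad/s): [2.79, 2.79, 3.14, 3.14, 3.14, 3.14].

### API

Orientations are given as a unit quaternion [x, y, z, w].
In Python, from plant import ctrl gives the robot as it stands.
- The arm moves only by the tool apply_moves, never from a script. Its argument "moves" is a list that holds one entry, the list of rows, each a list of 7 numbers: the shift along the tool's x, y, z in m, then the turn, a rotation vector about the tool's x, y, z in degrees, then the gripper's target within -1 to 1 (shut at 1, half-way at 0, fully open at -1). In form: [[[tx, ty, tz, ax, ay, az, hand], ...]]. A call has 1 to 12 rows; each row shifts and turns the pose as measured when the row begins, along the tool's axes as they then stand; what a row does not reach is not made up. A row lasts 1/10 s, in which the tool goes at most 50 mm and 8.59 degrees, less where a joint would pass 70% of its speed; a pose out of reach is approached as far as the arm can. A call with a gripper value outside its range is refused whole. The fingers move at their own pace and stop on an object; "force" is the grip in N (left out, the last holds). Time passes only in rows, so rows that do not move let the fingers close. It gives the time, the measured TCP pose, the force and the opening at its end, in the units of the state.
- ctrl.get_state(): the state, without advancing time (a new reading comes with each control period).
- ctrl.read_camera(name): name is "scene" or "top"; returns the picture (480x640x3 uint8, red, green, blue); there is no depth.
- ctrl.get_calibration(name): a dict with "camera_matrix" (3x3 intrinsics, pixels), "cam_to_world" (4x4, takes a point from camera to world coordinates). Camera axes: x right, y up, looking along -z (the intrinsics and any distortion apply to the point x, -y, -z); pixel columns grow to the right and rows downward; lengths in m; the calibration is good to about 2 mm. A picture is of the moment at which its call begins. get_calibration takes no time and is no camera call.
- ctrl.sign_off(): hands the job in, once; it reports no verdict.
The state is a dict: "time": time; "qpos": joint angles; "dq": joint speeds; "joint_efforts": joint torques, N m; "eef_pos": TCP position; "tcp_rot": TCP orientation; "contact_force": force on the tool from outside, world axes, zero at the start; "wrist_torque": the same for the moment, N m; "opening": opening from 0.0 (shut) to 1.0 (fully open).
Only numpy, scipy, OpenCV 4.12 (cv2) and the standard library are available. Lean on these libraries where they do the work, as an engineer would, in place of code of your own. Each camera call takes 0.05 s, during which the arm holds its last target. There are 200 camera calls.

## Working session

There is one attempt and no reset: what is moved stays moved. The work goes in short steps, Python scripts to look and compute and a tool call to move; the robot and the scene stay as the last step left them, time stands still between calls to the robot, and variables do not carry over. Pictures are saved under pics/ and viewed, about 8 in all and at most 12, crops included, and the job is handed in when it is done.

Besides the shell and the picture viewer there is one more tool, called after ">>>" as name([rows], argument=value, ...), one row to a line, values as JSON. apply_moves: Moves the arm, as the interface text tells. Its arguments: {"type":"object","properties":{"moves":{"type":"array","items":{"type":"array","items":{"type":"array","items":{"type":"number"}}}},"force":{"type":"number"}},"required":["moves"]}

```bash
mkdir -p pics; python3 - <<'E'
from plant import ctrl
import cv2,numpy as np
for n in("scene","top"):
    cv2.imwrite(f"pics/{n}0.png",ctrl.read_camera(n)[:,:,::-1]); c=ctrl.get_calibration(n)
    print(n,{k:np.round(np.array(v),4).tolist() for k,v in c.items()})
s=ctrl.get_state();print(s)
E
```

```text
scene {'camera_matrix': [[481.2239, 0.0, 321.5777], [0.0, 481.2239, 239.2012], [0.0, 0.0, 1.0]], 'cam_to_world': [[-0.6491, -0.6403, 0.4107, 0.8601], [0.7606, -0.5359, 0.3665, 0.2182], [-0.0146, 0.5502, 0.8349, 0.7214], [0.0, 0.0, 0.0, 1.0]]}
top {'camera_matrix': [[438.5887, 0.0, 315.0685], [0.0, 438.5887, 241.5736], [0.0, 0.0, 1.0]], 'cam_to_world': [[0.0127, 0.9857, -0.1677, 0.4119], [-0.9996, 0.0085, -0.0257, -0.0629], [-0.0239, 0.168, 0.9855, 0.8709], [0.0, 0.0, 0.0, 1.0]]}
{'time': 0.1, 'qpos': array([ 9.93007878e-01,  2.87143619e-01,  1.57804206e+00, -3.69182784e-06,
        1.27861104e+00, -1.49976388e-01]), 'dq': array([-2.25717034e-04, -3.24445831e-03, -3.42184003e-03,  5.60619802e-05,
        6.49170830e-04,  1.53389657e-03]), 'joint_efforts': array([-8.74628370e-07, -4.07294977e+01, -2.93699312e+01, -1.22898537e-04,
        3.35879733e-03, -1.94130348e-05]), 'eef_pos': array([0.27967184, 0.61367502, 0.23003493]), 'tcp_rot': array([ 2.12277868e-01,  9.77208725e-01, -1.03050398e-03, -3.90568126e-04]), 'contact_force': array([-0.7938991 , -0.14433066,  0.13152511]), 'wrist_torque': array([0.03956343, 0.02779559, 0.00295275]), 'opening': 1.0000618213672112}
```

View pics/scene0.png

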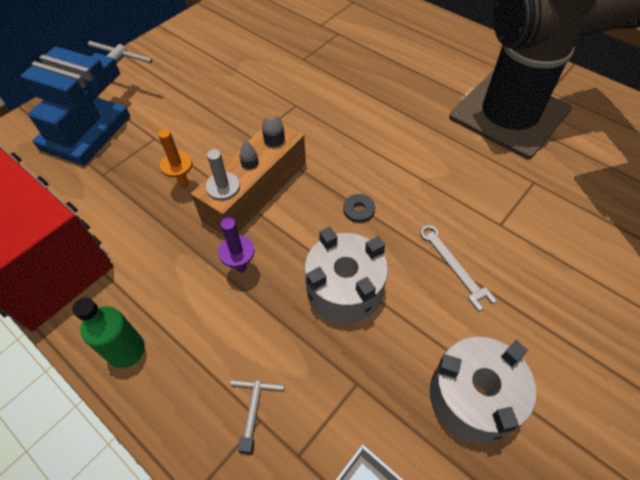

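View pics/top0.png

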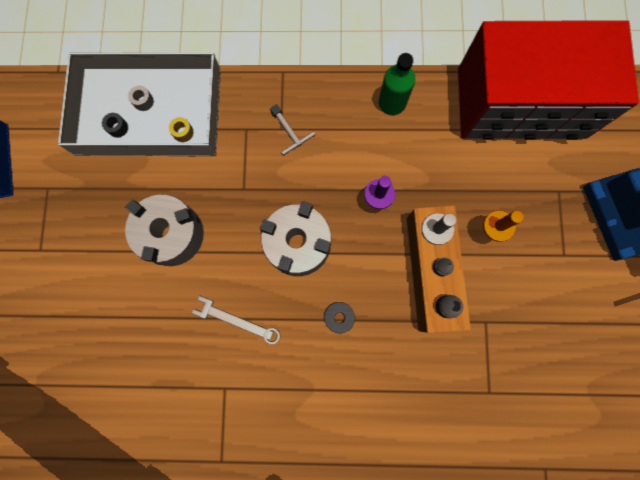

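Candidates for the bar are:
- steel, in the rack: scene (220,170), top (438,228)
- orange: scene (175,160), top (500,225)
- purple: scene (235,245), top (380,192)

The steel one in the rack fits the description. For the chucks, the three-jaw is at scene (486,380), top (160,228). The four-jaw is at scene (346,268), top (297,238). Next I'll measure these and check a close crop.

```bash
cat > h.py <<'E'
from plant import ctrl
import cv2,numpy as np
def ray(n,uv):
    c=ctrl.get_calibration(n);K=np.array(c["camera_matrix"]);T=np.array(c["cam_to_world"])
    d=np.linalg.inv(K)@[uv[0],uv[1],1.];return T[:3,3],T[:3,:3]@(d*[1,-1,-1])
def plane(n,uv,z):
    o,d=ray(n,uv);return o+d*(z-o[2])/d[2]
def proj(n,p):
    c=ctrl.get_calibration(n);K=np.array(c["camera_matrix"]);T=np.array(c["cam_to_world"])
    q=T[:3,:3].T@(np.array(p)-T[:3,3]);q=K@(q*[1,-1,-1]);return q[:2]/q[2]
def rect(img,n,cx,cy,z,half=.08,px=400):
    "metric picture of plane z: col=+x... row=-y; centre cx,cy"
    src=np.float32([[0,0],[px,0],[px,px],[0,px]])
    dst=np.float32([proj(n,(cx+a*half,cy+b*half,z)) for a,b in((-1,1),(1,1),(1,-1),(-1,-1))])
    return cv2.warpPerspective(img,cv2.getPerspectiveTransform(dst,src),(px,px),flags=cv2.INTER_CUBIC)
E
python3 - <<'E'
from h import *
I={n:cv2.imread(f"pics/{n}0.png") for n in("scene","top")}
def blob(n,mask,seed):
    k,l,s,c=cv2.connectedComponentsWithStats(mask.astype(np.uint8));i=l[seed[1],seed[0]]
    if i==0: i=1+np.argmin(np.hypot(*(c[1:]-seed).T)+1e3*(s[1:,4]<20))
    return l==i,s[i],c[i]
for nm,sd in(("3jaw",dict(top=(160,228),scene=(486,382))),("4jaw",dict(top=(297,238),scene=(346,267)))):
  for n in sd:
    g=I[n].max(2);m,s,c=blob(n,g<90,sd[n]);print(nm,n,"bore",s,c.round(1),plane(n,c,.072).round(4))
    hsv=cv2.cvtColor(I[n],cv2.COLOR_BGR2HSV)
for n,sd in(("top",(430,232)),("scene",(220,190))):
    hsv=cv2.cvtColor(I[n],cv2.COLOR_BGR2HSV)
    m,s,c=blob(n,(hsv[...,1]<60)&(hsv[...,2]>90),sd);print("bar",n,s,c.round(1))
for nm,a in(("orange",((0,200,120),(20,255,255))),("purple",((130,120,60),(160,255,255)))):
    pass
# rough two-view points
def tri(a,b):
    o1,d1=ray("top",a);o2,d2=ray("scene",b);t=np.linalg.lstsq(np.c_[d1,-d2],o2-o1,rcond=None)[0]
    p,q=o1+d1*t[0],o2+d2*t[1];return ((p+q)/2).round(4),np.linalg.norm(p-q).round(4)
print("bar top",tri((449,219),(214,153)));print("orange top",tri((516,216),(166,133)));print("purple top",tri((384,183),(228,222)))
for uv in((414,208),(455,206),(469,330),(427,332)):print("rack corner",plane("top",uv,.08).round(3))
b=plane("top",(438,230),.088);c=plane("top",(160,228),.072)
out=[]
for n in("top","scene"):
    out.append(np.hstack([rect(I[n],n,b[0],b[1],.088,.05,300),rect(I[n],n,c[0],c[1],.072,.075,300)]))
cv2.imwrite("pics/crop1.png",np.vstack(out));print(b,c)
E
```

```text
3jaw top bore [150 218  19  20 264] [158. 227.] [0.5732 0.2528 0.072 ]
3jaw scene bore [473 369  28  27 523] [487.1 381.2] [0.5717 0.2527 0.072 ]
4jaw top bore [286 228  20  16 150] [294.9 234.1] [ 0.5616 -0.0046  0.072 ]
4jaw scene bore [335 258  23  19 348] [345.7 266.9] [ 0.5557 -0.0046  0.072 ]
bar top [422 214  33  30 644] [438.  228.2]
bar scene [206 172  33  27 525] [222.6 186.9]
bar top (array([ 0.5713, -0.2629,  0.1643]), np.float64(0.001))
orange top (array([ 0.5813, -0.3801,  0.1428]), np.float64(0.0033))
purple top (array([ 0.6401, -0.162 ,  0.1411]), np.float64(0.0019))
rack corner [ 0.611 -0.224  0.08 ]
rack corner [ 0.615 -0.299  0.08 ]
rack corner [ 0.392 -0.314  0.08 ]
rack corner [ 0.387 -0.241  0.08 ]
[ 0.56834869 -0.26447358  0.088     ] [0.57122489 0.24896558 0.072     ]
```

View pics/crop1.png

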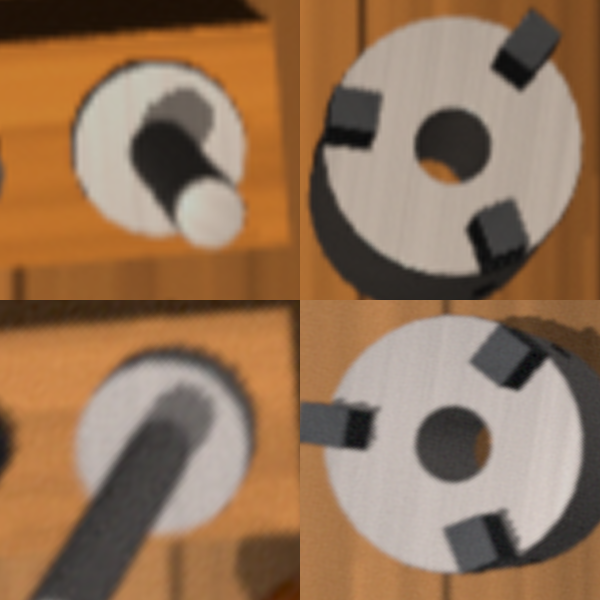

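The crop confirms the choice. The steel bar with the wide 58 mm collar stands in the wooden rack, with the collar centre at crop (160,149), which gives x 0.572, y -0.264. The chuck has three jaws, with its bore at crop (453,146), which gives x 0.5725, y 0.2513. The rack is yawed about 4.1°, so I'll turn the tool y axis to -85.9°.

>>> apply_moves([
  [[0,0,0,0,0,8.5,-1],[0,0,0,0,0,8.5,-1],[0,0,0,0,0,8.5,-1],[0,0,0,0,0,8.5,-1],[0,0,0,0,0,8.5,-1],[0,0,0,0,0,8.5,-1],[0,0,0,0,0,8.5,-1],[0,0,0,0,0,8.5,-1],[0,0,0,0,0,8.5,-1],[0,0,0,0,0,8.5,-1],[0,0,0,0,0,8.5,-1],[0,0,0,0,0,8.5,-1]],
], force=60)

```text
time: 1.3
eef_pos: [0.277, 0.6095, 0.2196]
tcp_rot: [0.898, 0.439, -0.008, 0.005]
contact_force: [-0.6, -1.1, -0.3]
opening: 0.998
```

```bash
cat > d.py <<'E'
from h import *
import sys
from scipy.spatial.transform import Rotation as R
# python3 d.py x y z : shift and turn in tool axes to TCP target, tool down, tool y at -85.9 deg
t=np.array(list(map(float,sys.argv[1:4])));yaw=float(sys.argv[4]) if len(sys.argv)>4 else 4.1
s=ctrl.get_state();r=R.from_quat(s["tcp_rot"]);a=np.radians(yaw/2)
g=R.from_quat([np.cos(a),np.sin(a),0,0])
print("t",round(s["time"],2),"pos",s["eef_pos"].round(4),"q",s["qpos"].round(2),"F",s["contact_force"].round(1),"open",round(s["opening"],3))
print("shift mm",(r.inv().apply(t-s["eef_pos"])*1e3).round(1),"turn deg",np.degrees((r.inv()*g).as_rotvec()).round(2))
E
python3 d.py .572 -.264 .23
```

```text
t 1.3 pos [0.277  0.6095 0.2196] q [0.99 0.29 1.59 0.   1.28 1.65] F [-0.6 -1.1 -0.3] open 0.998
shift mm [-5.081e+02  7.694e+02  7.000e-01] turn deg [ 0.55  1.   48.  ]
```

>>> apply_moves([
  [[0,0,-0.003,0.1,0.2,8.1,-1],[0,0,-0.003,0.1,0.2,8.1,-1],[0,0,-0.003,0.1,0.2,8.1,-1],[0,0,-0.003,0.1,0.2,8.1,-1],[0,0,-0.003,0.1,0.2,8.1,-1],[0,0,-0.003,0.1,0.2,8.1,-1]],
])

```text
time: 1.9
eef_pos: [0.2756, 0.6073, 0.2321]
tcp_rot: [1.0, 0.012, -0.001, 0.003]
contact_force: [-0.2, 0.0, 0.6]
opening: 1.0
```

```bash
python3 d.py .572 -.264 .23
```

```text
t 1.9 pos [0.2756 0.6073 0.2321] q [ 0.99  0.27  1.59 -0.    1.28  2.54] F [-0.2  0.   0.6] open 1.0
shift mm [275.  878.3   6.8] turn deg [ 0.35  0.15 -2.7 ]
```

>>> apply_moves([
  [[0.025,0.04,-0.001,0,0,-0.2,-1],[0.025,0.04,-0.001,0,0,-0.2,-1],[0.025,0.04,-0.001,0,0,-0.2,-1],[0.025,0.04,-0.001,0,0,-0.2,-1],[0.025,0.04,-0.001,0,0,-0.2,-1],[0.025,0.04,-0.001,0,0,-0.2,-1],[0.025,0.04,-0.001,0,0,-0.2,-1],[0.025,0.04,-0.001,0,0,-0.2,-1],[0.025,0.04,-0.001,0,0,-0.2,-1],[0.015,0.045,-0.001,0,0,-0.2,-1],[0.015,0.045,-0.001,0,0,-0.2,-1],[0.015,0.045,-0.001,0,0,-0.2,-1]],
])

```text
time: 3.1
eef_pos: [0.5722, 0.1103, 0.2398]
tcp_rot: [0.999, 0.039, -0.005, 0.004]
contact_force: [0.7, 0.4, 0.2]
opening: 0.999
```

```bash
python3 d.py .572 -.264 .23
```

```text
t 3.1 pos [0.5722 0.1103 0.2398] q [ 0.02  0.08  1.79 -0.01  1.27  1.52] F [0.7 0.4 0.2] open 0.999
shift mm [-28.9 373.1  13. ] turn deg [0.44 0.61 0.32]
```

>>> apply_moves([
  [[-0.003,0.045,0,0.05,0.06,0,-1],[-0.003,0.045,0,0.05,0.06,0,-1],[-0.003,0.045,0,0.05,0.06,0,-1],[-0.003,0.045,0,0.05,0.06,0,-1],[-0.003,0.045,0,0.05,0.06,0,-1],[-0.003,0.045,0,0.05,0.06,0,-1],[-0.003,0.045,0,0.05,0.06,0,-1],[-0.003,0.035,0,0.05,0.06,0,-1],[-0.003,0.02,0,0.05,0.06,0,-1],[0,0,0,0,0,0,-1]],
])

```text
time: 4.1
eef_pos: [0.5695, -0.2819, 0.2353]
tcp_rot: [0.999, 0.034, -0.004, -0.002]
contact_force: [-0.3, 0.7, -0.0]
opening: 0.997
```

```bash
python3 d.py .572 -.264 .23
```

```text
t 4.1 pos [ 0.5695 -0.2819  0.2353] q [-0.62  0.2   1.67 -0.    1.28  0.88] F [-0.3  0.7 -0. ] open 0.997
shift mm [  3.7 -17.7   5.3] turn deg [-0.2   0.43 -0.17]
```

>>> apply_moves([
  [[0.004,-0.018,0,-0.2,0.4,-0.2,-1],[0,0,0,0,0,0,-1],[0,0,0,0,0,0,-1]],
])

```text
time: 4.4
eef_pos: [0.5719, -0.2601, 0.2338]
tcp_rot: [0.999, 0.036, -0.001, -0.001]
contact_force: [-0.0, 0.2, -0.6]
opening: 1.0
```

```bash
python3 d.py .572 -.264 .116
```

```text
t 4.4 pos [ 0.5719 -0.2601  0.2338] q [-0.59  0.18  1.69  0.    1.27  0.91] F [-0.   0.2 -0.6] open 1.0
shift mm [  0.    4.2 117.8] turn deg [-0.16  0.12  0.08]
```

>>> apply_moves([
  [[0,0.003,0.02,0,0,0,-1],[0,0,0.02,0,0,0,-1],[0,0,0.02,0,0,0,-1],[0,0,0.02,0,0,0,-1],[0,0,0.015,0,0,0,-1],[0,0,0,0,0,0,-1]],
])

```text
time: 5.0
eef_pos: [0.5747, -0.2558, 0.1385]
tcp_rot: [0.999, 0.042, 0.001, -0.0]
contact_force: [0.4, -0.4, 0.8]
opening: 0.997
```

```bash
python3 d.py .572 -.264 .116
```

```text
t 5.0 pos [ 0.5747 -0.2558  0.1385] q [-0.58  0.27  1.77  0.    1.1   0.91] F [ 0.4 -0.4  0.8] open 0.997
shift mm [-3.4  7.9 22.5] turn deg [-0.01 -0.12  0.71]
```

>>> apply_moves([
  [[-0.003,0.007,0,0,0,0.6,-1],[0,0,0.01,0,0,0,-1],[0,0,0.01,0,0,0,-1],[0,0,0,0,0,0,-1]],
])

```text
time: 5.4
eef_pos: [0.5739, -0.264, 0.1202]
tcp_rot: [0.999, 0.037, 0.003, 0.001]
contact_force: [-0.5, 0.0, 0.3]
opening: 0.997
```

```bash
python3 d.py .572 -.264 .116
```

```text
t 5.4 pos [ 0.5739 -0.264   0.1202] q [-0.59  0.3   1.78  0.    1.06  0.9 ] F [-0.5  0.   0.3] open 0.997
shift mm [-1.9 -0.2  4.2] turn deg [ 0.18 -0.34  0.12]
```

>>> apply_moves([
  [[-0.002,0,0.003,0.2,-0.3,0.1,-1],[0,0,-0.001,0,0,0,1],[0,0,-0.001,0,0,0,1],[0,0,-0.001,0,0,0,1],[0,0,-0.001,0,0,0,1],[0,0,-0.001,0,0,0,1],[0,0,-0.001,0,0,0,1],[0,0,-0.001,0,0,0,1]],
], force=60)

```text
time: 6.2
eef_pos: [0.5709, -0.2639, 0.1229]
tcp_rot: [0.999, 0.036, -0.001, -0.001]
contact_force: [-0.0, -0.7, -4.2]
opening: 0.243
```

```bash
python3 d.py .572 -.264 .116
```

```text
t 6.2 pos [ 0.5709 -0.2639  0.1229] q [-0.59  0.29  1.78  0.    1.07  0.9 ] F [-0.  -0.7 -4.2] open 0.243
shift mm [1.1 0.2 6.9] turn deg [-0.1   0.08 -0.  ]
```

>>> apply_moves([
  [[0.001,0,-0.01,0,0,0,1],[0,0,-0.015,0,0,0,1],[0,0,-0.015,0,0,0,1],[0,0,-0.015,0,0,0,1]],
])

```text
time: 6.6
eef_pos: [0.5703, -0.2631, 0.1768]
tcp_rot: [0.999, 0.036, -0.003, -0.002]
contact_force: [-0.3, 0.9, -5.1]
opening: 0.238
```

```bash
python3 d.py .572 -.264 .246
```

```text
t 6.6 pos [ 0.5703 -0.2631  0.1768] q [-0.59  0.24  1.74 -0.    1.17  0.91] F [-0.3  0.9 -5.1] open 0.238
shift mm [  1.2   0.7 -69.2] turn deg [-0.3   0.38 -0.  ]
```

>>> apply_moves([
  [[0.001,0,-0.015,-0.2,0.3,0,1],[0,0,-0.02,0,0,0,1],[0,0,-0.02,0,0,0,1],[0,0,-0.015,0,0,0,1],[0,0,-0.005,0,0,0,1],[0,0,0,0,0,0,1]],
])

```text
time: 7.2
eef_pos: [0.572, -0.2623, 0.2656]
tcp_rot: [0.999, 0.036, 0.002, 0.001]
contact_force: [0.3, -0.2, -4.9]
opening: 0.238
```

```bash
python3 d.py .5725 .251 .26
python3 - <<'E'
from h import *
a=ctrl.read_camera("scene")[:,:,::-1];b=ctrl.read_camera("top")[:,:,::-1]
cv2.imwrite("pics/lift.png",np.hstack([cv2.resize(a[60:360,60:360],(400,400)),cv2.resize(b[60:360,330:630],(400,400))]))
E
```

```text
t 7.2 pos [ 0.572  -0.2623  0.2656] q [-0.59  0.16  1.66  0.    1.31  0.91] F [ 0.3 -0.2 -4.9] open 0.238
shift mm [  37.4 -511.9    5.2] turn deg [ 0.07 -0.28  0.03]
```

View pics/lift.png

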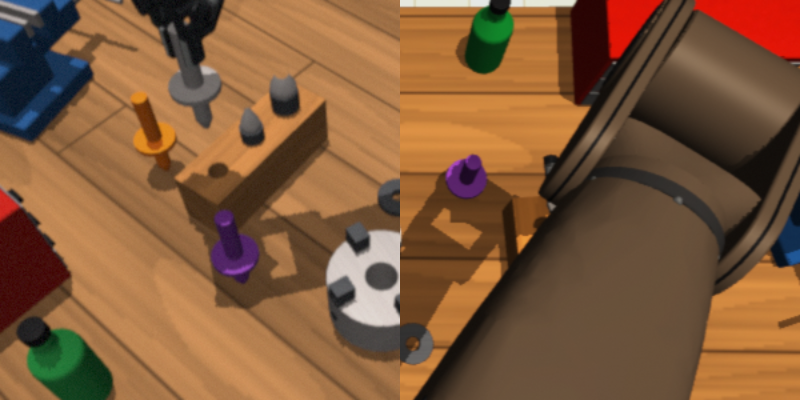

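The bar is out of the rack and held upright. In the left crop its tip is at (205,124), the collar is at (195,85), and the rack hole at (218,170) is empty. I'll carry it over now, turning 10° on the way so the fingers clear the jaws.

>>> apply_moves([
  [[0.003,-0.02,0,0,0,1,1],[0.003,-0.035,0,0,0,1,1],[0.003,-0.04,0,0,0,1,1],[0.003,-0.04,0,0,0,1,1],[0.002,-0.04,0,0,0,1,1],[0.002,-0.04,0,0,0,1,1],[0,-0.04,0,0,0,1,1],[0,-0.04,0,0,0,1,1],[0,-0.04,0,0,0,1,1],[0,-0.04,0,0,0,1,1]],
])

```text
time: 8.3
eef_pos: [0.5876, 0.1218, 0.2469]
tcp_rot: [0.998, -0.061, -0.012, -0.002]
contact_force: [1.1, -1.1, -5.6]
opening: 0.246
```

```bash
python3 d.py .5725 .251 .26 -6
```

```text
t 8.3 pos [0.5876 0.1218 0.2469] q [0.03 0.12 1.74 0.01 1.3  1.72] F [ 1.1 -1.1 -5.6] open 0.246
shift mm [ -31.  -126.4  -11.9] turn deg [-0.18  1.43 -0.95]
```

>>> apply_moves([
  [[-0.008,-0.035,-0.004,0,0.4,-0.3,1],[-0.008,-0.03,-0.004,0,0.4,-0.3,1],[-0.006,-0.025,-0.004,0,0.4,-0.3,1],[-0.004,-0.015,0,0,0,0,1],[0,0,0,0,0,0,1],[0,0,0,0,0,0,1]],
])

```text
time: 8.9
eef_pos: [0.5683, 0.2379, 0.2491]
tcp_rot: [0.999, -0.049, -0.01, -0.0]
contact_force: [-0.2, -0.3, -5.2]
opening: 0.243
```

```bash
python3 d.py .5725 .251 .25 -6
```

```text
t 8.9 pos [0.5683 0.2379 0.2491] q [0.23 0.16 1.7  0.01 1.31 1.9 ] F [-0.2 -0.3 -5.2] open 0.243
shift mm [  2.8 -13.5  -0.9] turn deg [0.05 1.17 0.36]
```

>>> apply_moves([
  [[0.003,-0.013,0,0,1.1,0,1],[0,0,0,0,0,0,1],[0,0,0,0,0,0,1]],
])

```text
time: 9.2
eef_pos: [0.5734, 0.2487, 0.2474]
tcp_rot: [0.999, -0.051, -0.001, 0.001]
contact_force: [-0.5, 0.7, -5.0]
opening: 0.243
```

```bash
python3 d.py .5725 .251 .25 -6
python3 - <<'E'
from h import *
b=ctrl.read_camera("scene")[:,:,::-1]
c=b[130:430,340:640].copy();cv2.imwrite("pics/over.png",cv2.resize(c,(600,600),interpolation=cv2.INTER_CUBIC))
for z in(.1,.15,.21,.27):print(z,((proj("scene",(.5725,.251,z))-[340,130])*2).round(0))
E
```

```text
t 9.2 pos [0.5734 0.2487 0.2474] q [ 0.25  0.17  1.69 -0.    1.29  1.92] F [-0.5  0.7 -5. ] open 0.243
shift mm [-1.1 -2.2 -2.6] turn deg [0.16 0.1  0.15]
0.1 [303. 488.]
0.15 [326. 462.]
0.21 [359. 426.]
0.27 [398. 381.]
```

View pics/over.png

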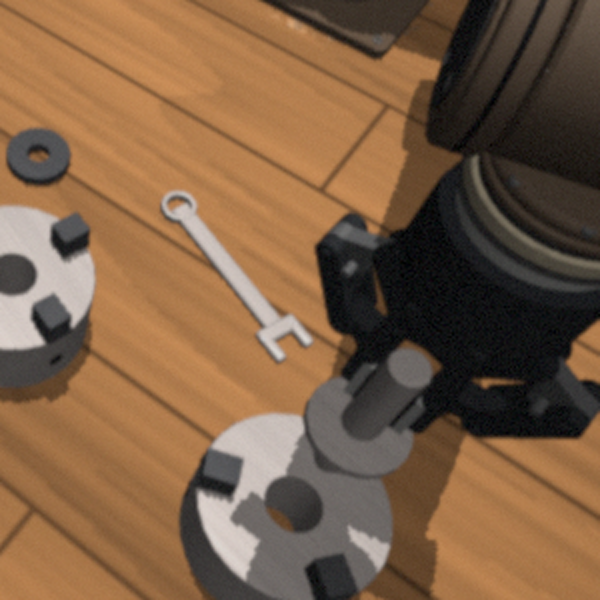

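The bar hangs upright over the three-jaw bore. The collar centre at crop (359,427) and grip top at (407,368) lie on the projected bore axis, and the tip is about 104 mm below the TCP. I'll lower it with corrections along the way.

>>> apply_moves([
  [[-0.001,-0.002,0.01,0,0,0,1],[-0.001,-0.001,0.015,0,0,0,1],[-0.001,-0.001,0.015,0,0,0,1],[0,0,0.01,0,0,0,1],[0,0,0,0,0,0,1]],
])

```text
time: 9.75
eef_pos: [0.5699, 0.2518, 0.1916]
tcp_rot: [0.999, -0.052, -0.002, 0.002]
contact_force: [-0.8, 0.0, -5.4]
opening: 0.244
```

```bash
python3 d.py .5725 .251 .116 -6
```

```text
t 9.75 pos [0.5699 0.2518 0.1916] q [ 0.25  0.21  1.74 -0.    1.19  1.93] F [-0.8  0.  -5.4] open 0.244
shift mm [ 3.   0.2 75.6] turn deg [0.21 0.24 0.04]
```

>>> apply_moves([
  [[0.003,0,0.005,0.2,0.2,0,1],[0,0,0.012,0,0,0,1],[0,0,0.012,0,0,0,1],[0,0,0.01,0,0,0,1],[0,0,0,0,0,0,1]],
])

```text
time: 10.25
eef_pos: [0.5733, 0.2513, 0.149]
tcp_rot: [0.999, -0.052, -0.0, -0.0]
contact_force: [-0.7, -0.6, -5.9]
opening: 0.245
```

```bash
python3 d.py .5725 .251 .116 -6
```

```text
t 10.25 pos [0.5733 0.2513 0.149 ] q [0.25 0.26 1.77 0.   1.12 1.93] F [-0.7 -0.6 -5.9] open 0.245
shift mm [-0.7  0.4 33. ] turn deg [-0.    0.02  0.03]
```

>>> apply_moves([
  [[-0.001,0,0.008,0,0,0,1],[0,0,0.008,0,0,0,1],[0,0,0.006,0,0,0,1],[0,0,0.004,0,0,0,1],[0,0,0,0,0,0,1]],
])

```text
time: 10.75
eef_pos: [0.5727, 0.2517, 0.1212]
tcp_rot: [0.999, -0.052, 0.0, -0.0]
contact_force: [-0.4, -0.5, -5.7]
opening: 0.24
```

```bash
python3 d.py .5725 .251 .116 -6
```

```text
t 10.75 pos [0.5727 0.2517 0.1212] q [0.25 0.29 1.79 0.   1.07 1.93] F [-0.4 -0.5 -5.7] open 0.24
shift mm [-0.1  0.7  5.2] turn deg [-0.03 -0.03  0.04]
```

>>> apply_moves([
  [[0,0,0.003,0,0,0,1],[0,0,0.002,0,0,0,1],[0,0,0.002,0,0,0,1]],
])

```text
time: 11.05
eef_pos: [0.5735, 0.2519, 0.1148]
tcp_rot: [0.999, -0.052, 0.001, -0.001]
contact_force: [0.5, -0.0, -0.8]
opening: 0.241
```

```bash
python3 d.py .5725 .251 .116 -6
```

```text
t 11.05 pos [0.5735 0.2519 0.1148] q [0.25 0.3  1.79 0.   1.05 1.93] F [ 0.5 -0.  -0.8] open 0.241
shift mm [-0.9  1.  -1.2] turn deg [-0.07 -0.16  0.04]
```

Wrist load fell from -5.7 to -0.8 N, so the collar is resting on the face. Releasing now.

>>> apply_moves([
  [[0,0,0.001,0,0,0,1],[0,0,-0.001,0,0,0,0],[0,0,-0.001,0,0,0,0],[0,0,-0.001,0,0,0,0],[0,0,-0.001,0,0,0,0],[0,0,-0.001,0,0,0,0]],
])

```text
time: 11.65
eef_pos: [0.578, 0.253, 0.126]
tcp_rot: [0.999, -0.052, 0.007, -0.002]
contact_force: [-0.4, 0.1, 0.7]
opening: 0.504
```

```bash
python3 d.py .5725 .251 .25 -6
```

```text
t 11.65 pos [0.578 0.253 0.126] q [0.25 0.29 1.78 0.   1.06 1.93] F [-0.4  0.1  0.7] open 0.504
shift mm [  -3.5    1.9 -124. ] turn deg [-0.32 -0.82  0.04]
```

>>> apply_moves([
  [[-0.004,0.002,-0.003,-0.3,-0.8,0,0],[0,0,-0.015,0,0,0,0],[0,0,-0.02,0,0,0,0],[0,0,-0.02,0,0,0,0],[0,0,-0.025,0,0,0,0],[0,0,-0.03,0,0,0,0],[0,0.04,-0.02,0,0,0,0],[0,0.05,-0.01,0,0,0,0],[0,0.05,0,0,0,0,0],[0,0.05,0,0,0,0,0],[0,0.02,0,0,0,0,0],[0,0,0,0,0,0,0]],
])

```text
time: 12.85
eef_pos: [0.5524, 0.0374, 0.2896]
tcp_rot: [0.999, -0.05, 0.007, 0.001]
contact_force: [-0.4, -0.4, -0.4]
opening: 0.498
```

```bash
python3 d.py .5725 .251 .25 -6
python3 - <<'E'
from h import *
I={n:np.ascontiguousarray(ctrl.read_camera(n)[:,:,::-1]) for n in("scene","top")}
cv2.imwrite("pics/end.png",np.hstack([rect(I[n],n,.5725,.2513,.08,.08,400) for n in I]))
E
```

```text
t 12.85 pos [0.5524 0.0374 0.2896] q [-0.12 -0.03  1.82 -0.    1.34  1.55] F [-0.4 -0.4 -0.4] open 0.498
shift mm [  -1.8 -214.6   39.5] turn deg [ 0.02 -0.81  0.3 ]
```

View pics/end.png

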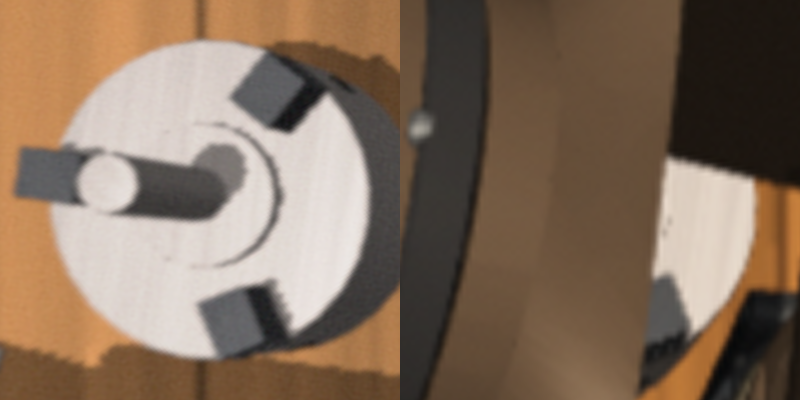

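The view shows the collar flat on the three-jaw face. Its circle is centred at crop (205,196), about 2–3 mm from the axis, with a radius of 29 mm as expected. The bar is upright and the gripper is well clear, so I'm handing in.

>>> apply_moves([
  [[0,0,0,0,0,0,0],[0,0,0,0,0,0,0],[0,0,0,0,0,0,0]],
])

```text
time: 13.25
eef_pos: [0.5527, 0.043, 0.2897]
tcp_rot: [0.999, -0.046, 0.007, -0.0]
contact_force: [-0.2, 0.2, 0.2]
opening: 0.502
```

```bash
python3 -c "
from plant import ctrl
s=ctrl.get_state();print(s['time'],abs(s['dq']).max(),s['contact_force']);print(ctrl.sign_off())"
```

```text
13.25 0.020102177378004647 [-0.2351723   0.21070945  0.17256505]
the job is handed in; nothing more can be done
None
```

The carrying bar now stands in the bore of the three-jaw chuck, released, and I handed the job in at 13.25 s. I lifted it out of the rack until its tip was about 165 mm above the bench, carried it over, and lowered it in small steps. I let go once the wrist load dropped from about -5.7 to -0.8 N.

- **Last checks:** the final scene picture shows the collar flat on the chuck's face, about 2–3 mm off the axis, with the bar upright. The gripper was about 0.2 m away with no contact force on it.
- **Not confirmed:** the arm blocked the top camera's view of the bar, so the final placement rests on the scene camera alone. No check failed or disagreed, and the hand-in reports no verdict.

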